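# Seat and lap the sharpening stone at the cheese counter

### The job

Lay the sharpening stone gently, fully home and flat, in the pocket of the sprung holder and let go. Then take the lapping block by its red handle and sweep it slowly (about 4 cm/s) along the stone, lengthwise and centred: set it down on the blue end, draw it to the other end in one stroke without lifting it midway, pressing lightly and steadily with about 8 newtons. Put the block gently back flat in its steel tray, and leave everything else standing where it is.

Things in the scene. Friction and masses are not known exactly. Their poses are not given: they have to be found in the camera images.
- stone: Loose sharpening stone, a slab 180 x 60 x 30 mm, orange above, grey below, 0.5 kg, flat on the counter. Origin: centre of its underside; x along its length, z up. Either end may go to the blue end. The ramekin stands close beside its long +y side: grip across the 60 mm width where the ramekin leaves room for the finger, up to 50 mm off the middle of the length.
- holder: Fixed stone holder: dark steel foot 236 x 100 x 10 mm under a sprung aluminium bed plate 90 mm wide. Origin: centre of the foot's underside on the counter; x along its length, z up. The end at -x carries a bright blue bar: the blue end. The pocket's side walls are only at its four corners (68 to 92 mm from the centre in x); between them the sides are open for fingers.
- pocket (a point): Centre of the pocket's flat floor on the bed, 36 mm above the counter when empty; x along the holder (blue end at -x), z up. The walls stand 92 mm either way in x and 32 mm in y (2 mm spare round the stone), 6 mm high, with steep lead-ins above them that open 4 mm wider, up to 14 mm above the floor. The seated stone's top is 30 mm above this point.
- bed (a joint): How far the bed is pressed straight down on its springs, in m: 0 is up, 0.016 the stop. It gives 1 mm for every 1.5 N: the stone alone sinks it about 3 mm, a further 8 N another 5 mm. It does not tip.
- lapper: Loose lapping block in the tray: black, with a steel sole, 80 x 55 x 22 mm, about 0.3 kg; on top a red bar handle 70 mm long (x), 24 mm wide (y), 22 to 60 mm above the sole: grip it across its width. Origin: centre of the sole's underside; x along its 80 mm length, z up. With its centre 50 mm from the stone's middle its edge is flush with the stone's end.
- tray: Fixed open steel tray, 140 x 100 mm outside, 4 mm walls 14 mm high, floor 4 mm thick. Origin: centre of its underside; x along its length, z up. Home of the lapping block.
- ramekin: Bystander: white open ramekin, 72 mm across, 45 mm high, beside the stone. Origin: centre of its base.
- mill: Bystander: dark wooden pepper mill, 54 mm across, 180 mm high. Origin: centre of its base.
- cheese: Bystander: block of pale cheese, 75 x 55 x 76 mm high. Origin: centre of its base.
- wine: Bystander: green wine bottle, 74 mm across, 290 mm high. Origin: centre of its base.
- jar: Bystander: amber jar, 68 mm across, 100 mm high. Origin: centre of its base.
- tin: Bystander: round copper-coloured tin, 48 mm across, 120 mm high, beside the tray. Origin: centre of its base.
There are look-alikes about, which are no part of the job. Several things look just like the stone: the one meant starts farthest to the robot's left.

How it is judged:
On the way, in this order (a step that is already met when the one before it is completed fails the run):
1. the stone lies fully home, flat and square in the holder's pocket (within 5 mm, 3 mm in height, 0.06 rad) and is let go (x of stone in the frame of pocket between -0.005 and 0.005 m and y of stone in the frame of pocket between -0.005 and 0.005 m and z of stone in the frame of pocket between -0.003 and 0.003 m and angle between the x axis of stone and the x axis of pocket, either way round below 0.06 rad and contact force between the fingers and stone below 0.1 N), for 0.3 s.
2. the held block presses the blue end with 4 to 16 N (35 to 100 mm from the middle), flat and lengthwise all along (within 20 mm sideways, 0.2 rad yaw, 0.08 rad tilt) (x of lapper in the frame of pocket between -0.1 and -0.035 m and y of lapper in the frame of pocket between -0.02 and 0.02 m and contact force between lapper and stone between 4 and 16 N and angle between the x axis of lapper and the x axis of pocket, either way round below 0.2 rad and angle between lapper's own z axis and vertical below 0.08 rad and contact force between the fingers and lapper above 1 N), for 0.2 s.
3. then with 4 to 16 N over the part next to the middle, on the blue side (5 to 35 mm) (x of lapper in the frame of pocket between -0.035 and -0.005 m and y of lapper in the frame of pocket between -0.02 and 0.02 m and contact force between lapper and stone between 4 and 16 N and angle between the x axis of lapper and the x axis of pocket, either way round below 0.2 rad and angle between lapper's own z axis and vertical below 0.08 rad and contact force between the fingers and lapper above 1 N), for 0.2 s.
4. then with 4 to 16 N over the part just past the middle (5 to 35 mm) (x of lapper in the frame of pocket between 0.005 and 0.035 m and y of lapper in the frame of pocket between -0.02 and 0.02 m and contact force between lapper and stone between 4 and 16 N and angle between the x axis of lapper and the x axis of pocket, either way round below 0.2 rad and angle between lapper's own z axis and vertical below 0.08 rad and contact force between the fingers and lapper above 1 N), for 0.2 s.
5. then with 4 to 16 N at the plain end (35 to 100 mm) (x of lapper in the frame of pocket between 0.035 and 0.1 m and y of lapper in the frame of pocket between -0.02 and 0.02 m and contact force between lapper and stone between 4 and 16 N and angle between the x axis of lapper and the x axis of pocket, either way round below 0.2 rad and angle between lapper's own z axis and vertical below 0.08 rad and contact force between the fingers and lapper above 1 N), for 0.2 s.
At the end, for the whole second after the job is handed in: The stone is home in the pocket (within 5 mm each way, 3 mm in height, 0.06 rad in yaw), the lapping block lies flat on the tray's floor (height within 4 mm, tilt under 0.08 rad), both released and at rest (all of step 1 and x of lapper in the frame of tray between -0.04 and 0.04 m and y of lapper in the frame of tray between -0.03 and 0.03 m and z of lapper in the frame of tray between 0 and 0.008 m and angle between lapper's own z axis and vertical below 0.08 rad and contact force between the fingers and lapper below 0.1 N and linear speed of each of lapper, stone below 0.02 m/s); the robot touches nothing.
It fails at once if the lapping block pressed on the stone with more than 25 N (contact force between lapper and stone above 25 N).
It fails at once if the lapping block lifted off the stone in mid-stroke (more than 2.5 mm, under 12 mm, above the middle 40 mm of the seated stone) (x of stone in the frame of pocket between -0.005 and 0.005 m and y of stone in the frame of pocket between -0.005 and 0.005 m and z of stone in the frame of pocket between -0.003 and 0.003 m and angle between the x axis of stone and the x axis of pocket, either way round below 0.06 rad and x of lapper in the frame of pocket between -0.02 and 0.02 m and y of lapper in the frame of pocket between -0.03 and 0.03 m and z of lapper in the frame of pocket between 0.0325 and 0.042 m).
It fails at once if the stone or the block dropped (falling unheld faster than 0.4 m/s) ((contact force between the fingers and stone below 0.05 N and linear speed of stone above 0.4 m/s) or (contact force between the fingers and lapper below 0.05 N and linear speed of lapper above 0.4 m/s)).
It fails at once if a bystander moved by more than 20 mm or tipped (distance of any of ramekin, mill, cheese, wine, jar, tin from where it was at the start of the episode above 0.02 m or angle between any of ramekin, mill, cheese, wine, jar, tin's own z axis and vertical above 0.3 rad).
It also fails if it takes over 67 s, if anything falls off the work surface, if the arm or the gripper's body presses on something with over 40 N, if the wrist force passes 120 N, or if a joint passes its speed limit or range.

### The arm

A 6-joint arm with a two-finger parallel gripper is mounted at the origin on the work surface. World frame = base frame: x ahead of the robot, y to its left, z up, the work surface at z = 0. Lengths are in m, angles in rad, forces in N, time in s.
With the tool pointing down it reaches from about 0.35 to 0.85 m from the base axis. Payload 8.1 kg.
Tool frame: the origin (TCP) lies at the very end of the fingers, on their centre line; the grasp point (between the pads) lies robot.hold_point_z behind it (robot.hold_point_z is the distance from the TCP to the grasp point, in m); z points along the fingers, y is the direction in which the jaws open and shut (so a half turn about z gives the same grasp; the last joint's range is limited). The gripper opens to 93 mm and grips with 3 to 60 N. Pads are 15 mm wide; open, the fingers measure 128 mm over their backs; the gripper's body (75 mm by 188 mm) begins 65 mm behind the grasp point.
Start: joints at [-1.28, 0.13, 1.488, -0, 1.523, -0.085], TCP at [0.22, -0.558, 0.219] pointing down, gripper open.
Joint ranges: [-2.96, 2.96], [-0.89, 2.26], [0.02, 2.5], [-1.34, 4.48], [0, 2.73], [-2.66, 2.66]. Speed limits (rad/s): [2.39, 2.39, 2.79, 3.14, 3.14, 3.14].

### API

Orientations are given as a rotation vector (axis times angle).
In Python, from plant import robot, cams gives the robot as it stands. The module is installed in compiled form; this text tells all that it offers.
- The arm moves only by the tool step_arm, never from a script. Its argument "deltas" is a list of rows, each an object with "offset": the shift along the tool's x, y, z in cm, a list of three; "roll": the turn about the tool's z in rad. In form: [{"offset": [x, y, z], "roll": roll}, ...]. A call has 1 to 12 rows; each row shifts and turns the commanded pose from where the row before left it, along the tool's axes as they then stand; what a row does not reach is not made up. A row lasts 1/8 s, in which the tool goes at most 62.5 mm and 10.7 degrees, less where a joint would pass 70% of its speed; a pose out of reach is approached as far as the arm can. A call with a gripper value outside its range is refused whole. "fingers" is the finger opening in cm, from 0 to 9.3, set as the call begins (left out, the last holds). The fingers move at their own pace and stop on an object; "grip_force" is the grip in N (left out, the last holds). Time passes only in rows, so rows that do not move let the fingers close. It gives the time, the measured TCP pose, the force and the opening at its end, in the units of the state.
- robot.read_state(): the state, without advancing time (a new reading comes with each control period).
- cams.read_camera(name): name is "side" or "top" or "wrist"; returns a dict with "pixels" (480x640x3 uint8, red, green, blue), "fx", "fy", "cx", "cy" (pixels), "extrinsics" (4x4, takes a point from world to camera coordinates). Camera axes: x right, y down, z forward; pixel columns grow to the right and rows downward; lengths in m; the calibration is good to about 2 mm. The wrist camera is an equidistant fisheye: a pixel r from the principal point sees the ray r / f radians off the axis. A picture is of the moment at which its call begins. There is no depth.
- robot.close_job(): hands the job in, once; it reports no verdict.
Trained networks look in a picture, given as the dict that the camera call returned (one of the last four; its "shot" number tells which), for a name from the list of things; names that differ only in an ending like _2 or _b are one class to them, and where a whole thing is asked for, a point or a joint stands for the part that bears it (a point fixed in the world has none). Each returns a list of dicts, best first, with "score" (0 to 1); they miss things now and then, are a little off and sometimes report something else, mostly with a low value. They report only what shows in the picture. A call takes as long as a camera call. They do not tell look-alikes from the thing itself.
- cams.boxes_of(picture, thing): "xy" ([column, row] in pixels, amid what is visible of it).
- cams.silhouettes(picture, thing): "mask" (480x640 bool, what is visible of it) and "xy" ([column, row] in pixels, amid what is visible of it).
- cams.pinpoint(picture, thing): "xy" ([column, row] in pixels: a listed point, or the origin of a listed thing).
The state is a dict: "t": time; "q": joint angles; "dq": joint speeds; "joint_torque": joint torques, N m; "tool_pos": TCP position; "orientation": TCP orientation; "force": force on the tool from outside, world axes, zero at the start; "wrist_torque": the same for the moment, N m; "opening": finger opening in m.
Only numpy, scipy, OpenCV 4.12 (cv2) and the standard library are available. Lean on these libraries where they do the work, as an engineer would, in place of code of your own. Each camera call takes 0.05 s, during which the arm holds its last target. There are 200 camera calls.

## Working session

There is one attempt and no reset: what is moved stays moved. The work goes in short steps, Python scripts to look and compute and a tool call to move; the robot and the scene stay as the last step left them, time stands still between calls to the robot, and variables do not carry over. Pictures are saved under pics/ and viewed, about 8 in all and at most 12, crops included, and the job is handed in when it is done.

Besides the shell and the picture viewer there is one more tool, called after "Request:" as name([rows], argument=value, ...), one row to a line, values as JSON. step_arm: Moves the arm, as the interface text tells. Its arguments: {"type":"object","properties":{"deltas":{"type":"array"},"fingers":{"type":"number"},"grip_force":{"type":"number"}},"required":["deltas"]}

```bash
mkdir -p pics; ls
cat > h.py <<'E'
import numpy as np,cv2
from plant import robot,cams
from scipy.spatial.transform import Rotation as R
def shot(n,save=None):
    p=cams.read_camera(n)
    if save: cv2.imwrite('pics/'+save,p['pixels'][:,:,::-1])
    return p
def ray(p,uv,wrist=False):
    E=np.array(p['extrinsics']);d=np.array([(uv[0]-p['cx'])/p['fx'],(uv[1]-p['cy'])/p['fy']])
    if wrist:
        th=np.hypot(*d);v=np.r_[d/max(th,1e-9)*np.sin(th),np.cos(th)]
    else: v=np.r_[d,1]
    Rm=E[:3,:3];return -Rm.T@E[:3,3],Rm.T@v
def at(p,uv,z,wrist=False):
    o,v=ray(p,uv,wrist);return o+v*(z-o[2])/v[2]
def proj(p,X,wrist=False):
    E=np.array(p['extrinsics']);c=E[:3,:3]@np.array(X)+E[:3,3]
    if wrist:
        r=np.hypot(c[0],c[1]);th=np.arctan2(r,c[2]);d=c[:2]/max(r,1e-9)*th
    else: d=c[:2]/c[2]
    return np.array([p['cx']+p['fx']*d[0],p['cy']+p['fy']*d[1]])
E
python3 - <<'E'
from h import *
print(robot.hold_point_z,robot.read_state())
H={'stone':0,'holder':0,'pocket':.036,'lapper':.004,'tray':0,'ramekin':0,'mill':0,'cheese':0,'wine':0,'jar':0,'tin':0}
for c in('top','side'):
    p=shot(c,c+'0.png');print(c,np.round(at(p,(320,240),0),3),p['fx'])
    for k,z in H.items():
        print(k,[(round(float(d['score']),2),np.round(d['xy']).tolist(),np.round(at(p,d['xy'],z),3)[:2].tolist()) for d in cams.pinpoint(p,k)])
E
```

```text
pics
0.0188 {'t': 0.0, 'q': array([-1.28039420e+00,  1.31161141e-01,  1.48924081e+00, -2.51494702e-05,
        1.52296167e+00, -8.53872615e-02]), 'dq': array([-0.00139008, -0.00020165,  0.00223864,  0.0004462 , -0.00056123,
       -0.00020397]), 'joint_torque': array([ 1.22962923e-03, -5.59845078e+01, -4.91763389e+01,  7.68882665e-02,
        3.57840245e-02, -9.99600070e-05]), 'tool_pos': array([ 0.22006771, -0.55760309,  0.21760856]), 'orientation': array([-3.08457105e+00, -5.86494711e-01,  3.23729459e-04]), 'force': array([-0.1873494 ,  0.23854293,  0.48885513]), 'wrist_torque': array([ 0.03489818, -0.01060845,  0.0015548 ]), 'opening': 0.09298401452355737}
top [ 0.47  -0.048  0.   ] 446.9765305755284
stone [(0.96, [314.0, 194.0], [0.57, -0.035]), (0.72, [433.0, 368.0], [0.197, -0.291])]
holder [(0.89, [446.0, 240.0], [0.47, -0.322]), (0.59, [452.0, 238.0], [0.476, -0.335])]
pocket [(0.66, [452.0, 239.0], [0.471, -0.324])]
lapper [(0.95, [158.0, 227.0], [0.497, 0.307]), (0.62, [193.0, 126.0], [0.723, 0.235])]
tray [(0.79, [154.0, 224.0], [0.504, 0.318]), (0.65, [454.0, 237.0], [0.4
[... 439 characters left out ...]
0, 195.0], [0.201, -0.286]), (0.57, [267.0, 271.0], [0.574, -0.02]), (0.45, [219.0, 191.0], [0.723, -0.259])]
holder [(0.59, [323.0, 178.0], [0.473, -0.326]), (0.57, [266.0, 268.0], [0.577, -0.028]), (0.54, [359.0, 340.0], [0.366, 0.141])]
pocket [(0.86, [324.0, 168.0], [0.47, -0.323]), (0.55, [278.0, 416.0], [0.506, 0.331])]
lapper [(0.84, [281.0, 416.0], [0.505, 0.315])]
tray [(0.93, [286.0, 420.0], [0.496, 0.321])]
ramekin [(0.8, [258.0, 294.0], [0.585, 0.042])]
mill [(0.73, [360.0, 340.0], [0.366, 0.141])]
cheese [(0.87, [369.0, 246.0], [0.351, -0.109])]
wine [(0.91, [170.0, 371.0], [0.729, 0.239])]
jar [(0.87, [217.0, 191.0], [0.729, -0.26])]
tin [(0.87, [302.0, 373.0], [0.474, 0.224])]
```

View pics/top0.png

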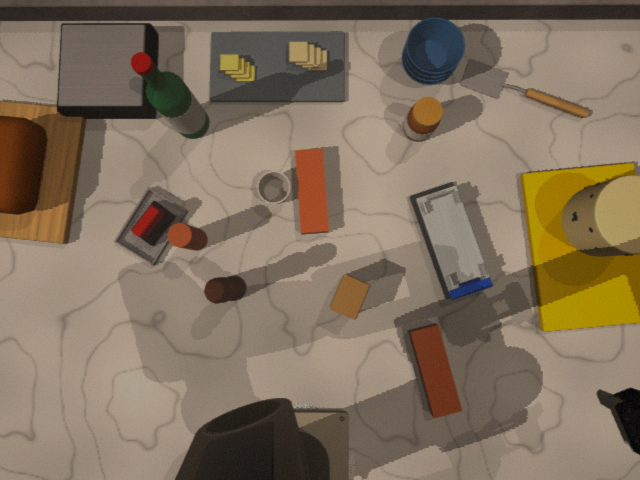

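Run:
```python
from h import *
p=shot('top')
def rect(m,z,lab):
    c,_=cv2.findContours(m.astype(np.uint8),0,2)
    for c in c:
        if cv2.contourArea(c)<150: continue
        w=np.array([at(p,q[0],z)[:2] for q in c],np.float32)
        (a,b,t)=cv2.minAreaRect(w);print(lab,np.round(a,4),np.round(b,4),round(t,1))
for k,z in [('stone',.03),('lapper',.022),('tray',.014),('holder',.036)]:
    for d in cams.silhouettes(p,k): rect(d['mask'],z,(k,round(float(d['score']),2)))
hsv=cv2.cvtColor(p['pixels'],cv2.COLOR_RGB2HSV)
rect(cv2.inRange(hsv,(5,120,90),(22,255,255)),.03,'orange')
rect(cv2.inRange(hsv,(100,150,60),(130,255,255)),.036,'blue')
rect(cv2.inRange(hsv,(0,150,80),(4,255,255))|cv2.inRange(hsv,(172,150,80),(180,255,255)),.064,'red')
```

```text
('stone', 0.86) [ 0.1995 -0.286 ] [0.1852 0.0659] 15.6
('stone', 0.76) [ 0.5732 -0.0301] [0.1825 0.0601] 4.6
('lapper', 0.84) [0.5031 0.3095] [0.0613 0.0836] 56.0
('lapper', 0.47) [ 0.4656 -0.3321] [0.2293 0.0926] 18.9
('lapper', 0.17) [ 0.7337 -0.2702] [0.0697 0.1045] 63.4
('tray', 0.93) [0.498  0.3189] [0.1068 0.1415] 59.7
('holder', 0.6) [ 0.4672 -0.3214] [0.2327 0.103 ] 18.7
orange [ 0.1981 -0.2889] [0.1798 0.0603] 15.0
orange [ 0.3496 -0.1105] [0.0594 0.0797] 66.9
orange [0.4769 0.2514] [0.0512 0.0514] 0.2
orange [ 0.4569 -0.6031] [0.3341 0.2307] 5.8
orange [ 0.5741 -0.0293] [0.1813 0.0618] 4.6
orange [0.6289 0.6253] [0.1901 0.0395] 3.4
orange [0.6148 0.5757] [0.1841 0.296 ] 84.6
orange [ 0.7443 -0.2725] [0.0631 0.0788] 30.2
orange [ 0.7654 -0.5555] [0.1386 0.0211] 68.5
blue [ 0.3705 -0.3601] [0.0215 0.089 ] 19.1
red [0.5035 0.3113] [0.0234 0.0685] 53.5
red [0.8415 0.3326] [0.0415 0.0424] 27.6
```

The top picture shows the target stone at (312,190) with the ramekin at (272,187). The holder is at (450,240), with its blue end at (470,288). The tray and lapper are at (152,225), with the tin at (188,236). I'm moving above the stone.

Request:
step_arm([
  {"offset": [3.0,-2.1,0],"roll": 0},
  {"offset": [4.9,-3.4,0],"roll": 0},
  {"offset": [4.9,-3.4,0],"roll": 0},
  {"offset": [4.9,-3.4,0],"roll": 0},
  {"offset": [4.9,-3.4,0],"roll": 0},
  {"offset": [4.9,-3.4,0],"roll": 0},
  {"offset": [4.9,-3.4,0],"roll": 0},
  {"offset": [4.9,-3.4,0],"roll": 0},
  {"offset": [4.9,-3.4,0],"roll": 0},
  {"offset": [4.9,-3.4,0],"roll": 0},
  {"offset": [4.9,-3.4,0],"roll": 0},
  {"offset": [0,0,0],"roll": 0.15},
])

```text
t: 2.95
tool_pos: [0.5728, -0.0275, 0.2182]
orientation: [-3.12, -0.357, 0.0]
force: [-1.6, -0.1, 0.1]
opening: 0.093
```

```bash
cat >> h.py <<'E'
def to(x,y,z,az):
    s=robot.read_state();M=R.from_rotvec(s['orientation']).as_matrix()
    a=np.arctan2(M[1,0],M[0,0]);d=M.T@(np.array([x,y,z])-s['tool_pos'])
    r=(a-az+np.pi)%(2*np.pi)-np.pi
    print('t',round(s['t'],2),'pos',np.round(s['tool_pos'],4),'az',round(np.degrees(a),2),'F',np.round(s['force'],2),'op',round(s['opening'],4),'q6',round(s['q'][5],2),'tilt',np.round(M[:2,2],4))
    print('  -> offset cm',np.round(d*100,2),'roll',round(r,3))
E
python3 - <<'E'
from h import *
to(.574,-.029,.2,np.radians(4.6))
p=shot('wrist','w1.png');E=p['extrinsics'];print(np.round(-E[:3,:3].T@E[:3,3],3))
def rect(m,z,lab):
    c,_=cv2.findContours(m.astype(np.uint8),0,2);c=max(c,key=cv2.contourArea)
    w=np.array([at(p,q[0],z,True)[:2] for q in c],np.float32)
    (a,b,t)=cv2.minAreaRect(w);print(lab,np.round(a,4),np.round(b,4),round(t,1))
    e=cv2.minEnclosingCircle(w);print('  circ',np.round(e[0],4),round(e[1],4))
for k,z in [('stone',.03),('ramekin',.045)]:
    for d in cams.silhouettes(p,k): rect(d['mask'],z,(k,round(float(d['score']),2),d['xy']))
E
```

```text
t 2.95 pos [ 0.5728 -0.0275  0.2182] az 13.07 F [-1.56 -0.12  0.12] op 0.093 q6 1.2 tilt [-0.0001  0.0011]
  -> offset cm [0.09 0.17 1.82] roll 0.148
[ 0.652 -0.009  0.382]
('stone', 0.72, [329.1, 202.2]) [ 0.5754 -0.0288] [0.1796 0.061 ] 4.8
  circ [ 0.5754 -0.0285] 0.0936
('stone', 0.64, [247.5, 197.7]) [0.5755 0.0543] [0.0736 0.0727] 11.1
  circ [0.5756 0.0536] 0.0378
('ramekin', 0.57, [246.8, 197.7]) [0.5794 0.0507] [0.0697 0.0672] 6.4
  circ [0.5792 0.0507] 0.0354
```

Request:
step_arm([
  {"offset": [-1.4,-0.15,4],"roll": 0},
  {"offset": [-1.36,-0.1,5],"roll": 0},
  {"offset": [0,0,5],"roll": 0.1},
  {"offset": [0,0,2],"roll": 0.045},
  {"offset": [0,0,0],"roll": 0},
  {"offset": [0,0,0],"roll": 0},
], fingers=7.3)

```text
t: 3.85
tool_pos: [0.5449, -0.0359, 0.0602]
orientation: [3.139, 0.129, 0.003]
force: [0.0, -0.6, 0.1]
opening: 0.0732
```

Run:
```python
from h import *
to(.5454,-.0313,.006,np.radians(4.75))
p=shot('wrist','w2.png')
for X in [(.5454,-.0313,.006)]: print(proj(p,X,True))
```

```text
t 3.85 pos [ 0.5449 -0.0359  0.0602] az 4.72 F [ 0.02 -0.58  0.07] op 0.0732 q6 1.33 tilt [ 0.0021 -0.0003]
  -> offset cm [ 0.08 -0.46  5.42] roll -0.0
[319.12281443 262.28156819]
```

View pics/w2.png

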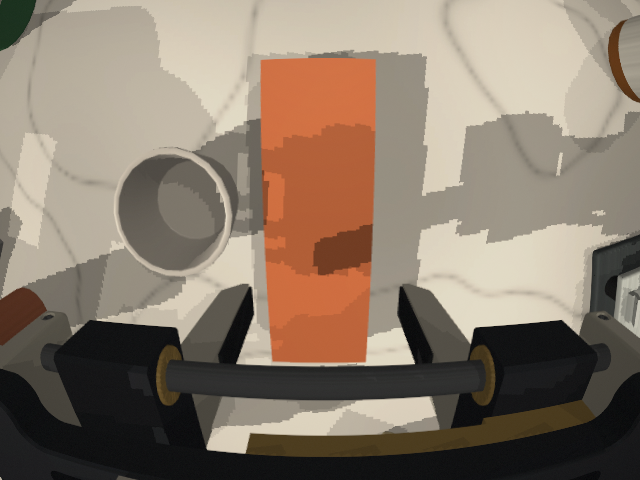

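The wrist view shows the stone at columns 262–375, the fingers near (245,290) and (405,290) on either side, and the ramekin at (175,212), clear of the left finger. The 4.6 mm sideways correction agrees with this view.

Request:
step_arm([
  {"offset": [0.08,-0.46,0],"roll": 0},
  {"offset": [0,0,1.8],"roll": 0},
  {"offset": [0,0,1.8],"roll": 0},
  {"offset": [0,0,1.2],"roll": 0},
  {"offset": [0,0,0.6],"roll": 0},
  {"offset": [0,0,0],"roll": 0},
  {"offset": [0,0,0],"roll": 0},
])

```text
t: 4.78
tool_pos: [0.5449, -0.0307, 0.0052]
orientation: [3.139, 0.127, 0.001]
force: [-0.8, 0.3, -0.6]
opening: 0.0732
```

Request:
step_arm([
  {"offset": [0,0,0],"roll": 0},
  {"offset": [0,0,0],"roll": 0},
  {"offset": [0,0,0],"roll": 0},
  {"offset": [0,0,0],"roll": 0},
], fingers=5.0, grip_force=45)

```text
t: 5.28
tool_pos: [0.5449, -0.0308, 0.0052]
orientation: [3.139, 0.127, 0.002]
force: [-0.2, -2.0, 4.1]
opening: 0.0597
```

Request:
step_arm([
  {"offset": [0,0,-2],"roll": 0},
  {"offset": [0,0,-4],"roll": 0},
  {"offset": [0,0,-4],"roll": 0},
  {"offset": [0,0,-2],"roll": 0},
  {"offset": [-1.0,2.3,0],"roll": 0},
  {"offset": [-2.2,5.1,0],"roll": 0},
  {"offset": [-2.2,5.1,0],"roll": 0},
  {"offset": [-2.2,5.1,0],"roll": 0},
  {"offset": [-2.2,5.1,0],"roll": 0},
  {"offset": [-2.0,4.4,0],"roll": 0},
  {"offset": [-1.0,2.1,0],"roll": -0.1},
  {"offset": [0,0,0],"roll": -0.15},
])

```text
t: 6.78
tool_pos: [0.4385, -0.3329, 0.1229]
orientation: [-3.096, -0.519, 0.003]
force: [1.0, 0.6, -5.6]
opening: 0.0602
```

Request:
step_arm([
  {"offset": [0,0,0],"roll": 0},
  {"offset": [0,0,0],"roll": 0},
])

```text
t: 7.02
tool_pos: [0.4401, -0.3311, 0.1238]
orientation: [-3.098, -0.513, 0.001]
force: [0.5, -0.1, -5.9]
opening: 0.0599
```

```bash
python3 - <<'E'
from h import *
to(.4406,-.3317,.06,np.radians(18.9))
def rect(p,m,z,lab,w):
    c,_=cv2.findContours(m.astype(np.uint8),0,2);c=max(c,key=cv2.contourArea)
    q=np.array([at(p,q[0],z,w)[:2] for q in c],np.float32)
    (a,b,t)=cv2.minAreaRect(q);print(lab,np.round(a,4),np.round(b,4),round(t,1))
for c in('wrist','side','top'):
    p=shot(c,c+'3.png');w=c=='wrist'
    for k,z in(('pocket',.036),('holder',0)):
        print(c,k,[(round(float(d['score']),2),np.round(d['xy']).tolist(),np.round(at(p,d['xy'],z,w),4)[:2].tolist()) for d in cams.pinpoint(p,k)])
    hsv=cv2.cvtColor(p['pixels'],cv2.COLOR_RGB2HSV)
    rect(p,cv2.inRange(hsv,(105,150,60),(130,255,255)),.036,'blue',w)
    # held stone
    for d in cams.silhouettes(p,'stone')[:3]: rect(p,d['mask'],.147,('stone',d['xy']),w)
E
sed -n 1,1p /dev/null
```

```text
t 7.03 pos [ 0.4401 -0.3311  0.1238] az 18.79 F [ 0.46 -0.06 -5.9 ] op 0.0599 q6 0.5 tilt [-0.0011  0.0012]
  -> offset cm [0.03 0.08 6.38] roll -0.002
wrist pocket []
wrist holder []Traceback (most recent call last):
  File "<stdin>", line 12, in <module>
  File "<stdin>", line 4, in rect
ValueError: max() iterable argument is empty
```

View pics/wrist3.png

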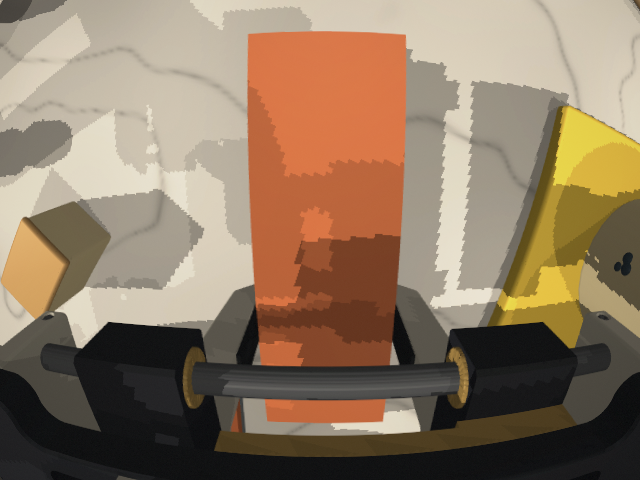

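Run:
```python
from h import *
a=shot('top')['pixels'];b=shot('side')['pixels']
im=np.vstack([a[60:400,:][:, 200:600],b[60:400,100:500]]) if 0 else np.hstack([a[100:400,200:600],b[80:380,100:500]])
cv2.imwrite('pics/c3.png',im[:,:,::-1])
p=shot('wrist')
for X in [(.48,-.32,.01),(.58,-.28,.01),(.37,-.36,.036),(.35,-.11,.076),(.44,-.5,0)]: print(X,np.round(proj(p,X,True)))
```

```text
(0.48, -0.32, 0.01) [329. 184.]
(0.58, -0.28, 0.01) [321.  43.]
(0.37, -0.36, 0.036) [331. 338.]
(0.35, -0.11, 0.076) [ 29. 277.]
(0.44, -0.5, 0) [498. 291.]
```

View pics/c3.png

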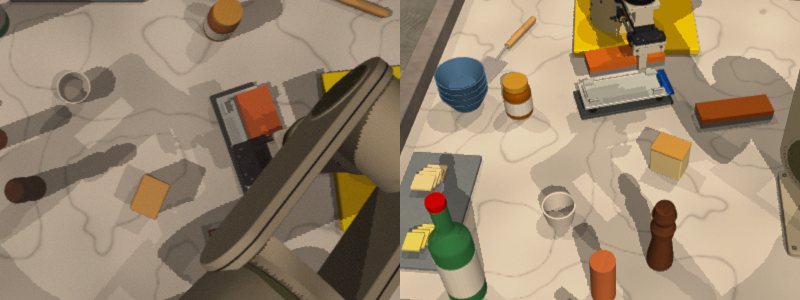

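Run:
```python
from h import *
a=cv2.imread('pics/top0.png')[175:305,400:500];b=cv2.imread('pics/side0.png')[140:215,260:385]
A=cv2.resize(a,None,fx=4,fy=4,interpolation=cv2.INTER_CUBIC);B=cv2.resize(b,None,fx=3.2,fy=3.2,interpolation=cv2.INTER_CUBIC)
im=np.zeros((520,800,3),np.uint8);im[:A.shape[0],:400]=A;im[:B.shape[0],400:800]=B
# overlay model outlines for current estimate
P={'top':(shot('top'),(400,175),4,(0,0)),'side':(shot('side'),(260,140),3.2,(400,0))}
x,y,az=.4705,-.3235,np.radians(18.8);c,s=np.cos(az),np.sin(az)
for n,(p,o,f,sh) in P.items():
    for hx,hy,z,col in[(.118,.05,.0,(0,0,255)),(.118,.05,.01,(0,255,255)),(.092,.032,.036,(0,255,0))]:
        pts=[]
        for u,v in((-hx,-hy),(hx,-hy),(hx,hy),(-hx,hy)):
            q=(proj(p,(x+c*u-s*v,y+s*u+c*v,z))-o+.5)*f-.5+sh;pts.append(q)
        cv2.polylines(im,[np.int32(np.round(pts))],True,col,1)
cv2.imwrite('pics/c4.png',im)
```

```text
(no output)
```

View pics/c4.png

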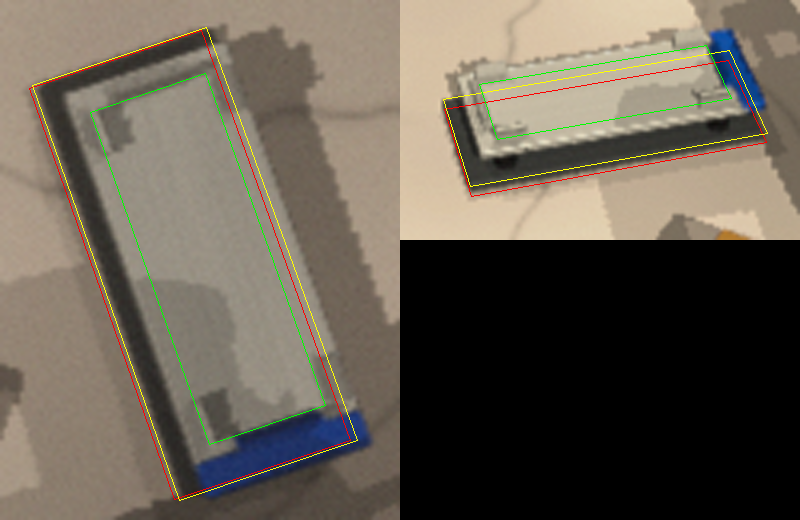

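The overlay in both views fits the holder outline to about 2 mm, with the pocket at roughly (0.4705, -0.324) and 18.8°. I'll correct sideways and lower to just above the lead-ins.

Request:
step_arm([
  {"offset": [0.11,0.31,1.0],"roll": 0},
  {"offset": [0,0,2.5],"roll": 0},
  {"offset": [0,0,2.0],"roll": 0},
  {"offset": [0,0,0.6],"roll": 0},
  {"offset": [0,0,0],"roll": 0},
  {"offset": [0,0,0],"roll": 0},
])

```text
t: 8.18
tool_pos: [0.4431, -0.3351, 0.0647]
orientation: [3.097, 0.517, 0.002]
force: [0.6, 0.1, -4.8]
opening: 0.0595
```

Run:
```python
from h import *
to(.4421,-.3337,.041,np.radians(18.8))
p=shot('side');P=shot('top')
im=[]
x,y,az=.4705,-.324,np.radians(18.8);c,s=np.cos(az),np.sin(az)
z0=robot.read_state()['tool_pos'][2]-.0052
for q,(a,b,w,h) in((p,(260,120,125,95)),(P,(400,175,100,130))):
    f=400/w;I=cv2.resize(q['pixels'][b:b+h,a:a+w,::-1].copy(),None,fx=f,fy=f,interpolation=2)
    for hx,hy,z,col in[(.09,.03,z0,(0,255,0)),(.09,.03,z0+.03,(255,255,0))]:
        pts=[(proj(q,(x+c*u-s*v,y+s*u+c*v,z))-(a,b)+.5)*f-.5 for u,v in((-hx,-hy),(hx,-hy),(hx,hy),(-hx,hy))]
        cv2.polylines(I,[np.int32(np.round(pts))],True,col,1)
    im.append(np.vstack([I,np.zeros((520-I.shape[0],400,3),np.uint8)]))
cv2.imwrite('pics/c5.png',np.hstack(im))
```

```text
t 8.18 pos [ 0.4431 -0.3351  0.0647] az 18.95 F [ 0.56  0.08 -4.76] op 0.0595 q6 0.5 tilt [ 0.0013 -0.0011]
  -> offset cm [-0.05 -0.17  2.37] roll 0.003
```

View pics/c5.png

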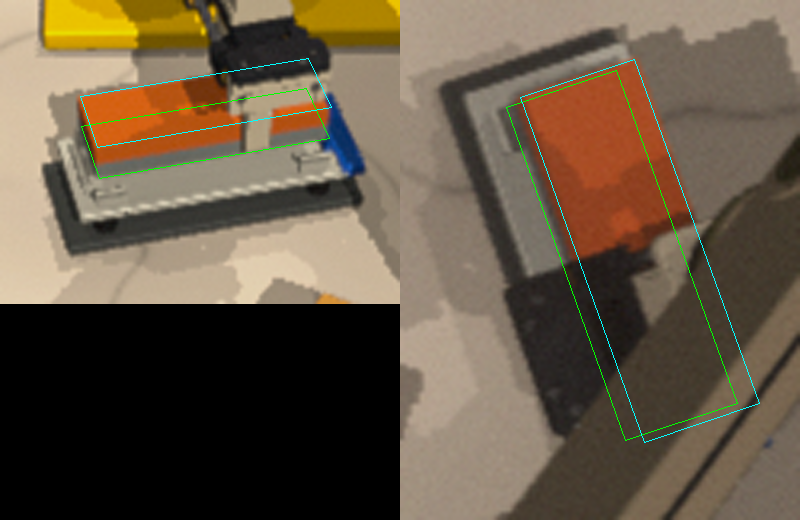

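Run:
```python
from h import *
p=shot('side')['pixels'][:,:,::-1]
a=cv2.resize(p[140:205,260:365],None,fx=7,fy=7,interpolation=0);b=cv2.resize(p[165:215,390:480],None,fx=2.5,fy=2.5,interpolation=0)
im=np.zeros((600,740,3),np.uint8);im[:455,:735]=a;im[460:460+125,:225]=b
# initial stone
c=cv2.imread('pics/side0.png')[240:300,210:320];c=cv2.resize(c,None,fx=2.3,fy=2.3,interpolation=0);im[460:460+c.shape[0],300:300+c.shape[1]]=c
cv2.imwrite('pics/c6.png',im)
```

```text
(no output)
```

View pics/c6.png

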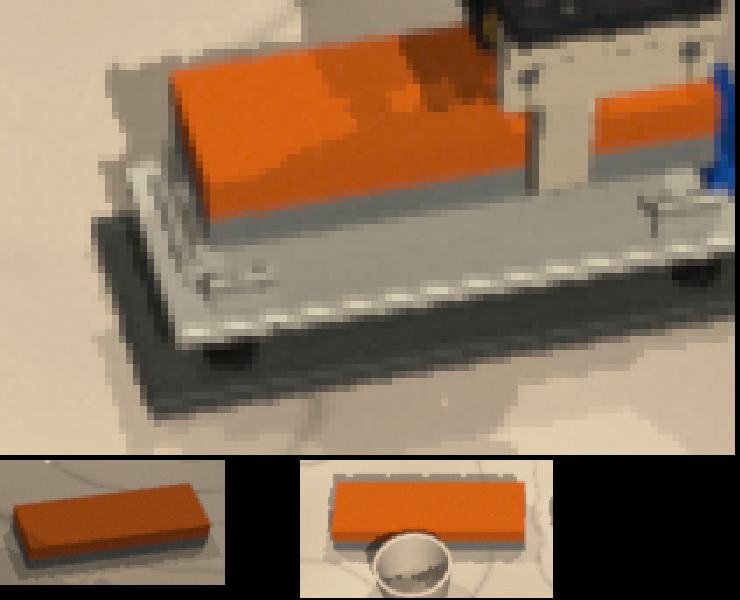

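The zoomed side view shows the stone's lower front corner at about (290,175), against the model's (291,175.6). The stone is aligned over the pocket, with a slight sag at the far end. I'm applying the small correction and lowering.

Request:
step_arm([
  {"offset": [-0.05,-0.15,0.2],"roll": 0},
  {"offset": [0,0,0.3],"roll": 0},
  {"offset": [0,0,0.3],"roll": 0},
  {"offset": [0,0,0.3],"roll": 0},
  {"offset": [0,0,0.3],"roll": 0},
  {"offset": [0,0,0.2],"roll": 0},
  {"offset": [0,0,0],"roll": 0},
])

```text
t: 9.2
tool_pos: [0.4418, -0.3338, 0.048]
orientation: [3.098, 0.517, 0.001]
force: [0.7, -2.8, -3.4]
opening: 0.0596
```

Request:
step_arm([
  {"offset": [0,0,0.2],"roll": 0},
  {"offset": [0,0,0.2],"roll": 0},
  {"offset": [0,0,0.1],"roll": 0},
  {"offset": [0,0,0],"roll": 0},
])

```text
t: 9.7
tool_pos: [0.4421, -0.3342, 0.0434]
orientation: [3.097, 0.517, 0.002]
force: [0.9, -5.1, 2.0]
opening: 0.0598
```

Request:
step_arm([
  {"offset": [0,0.15,0],"roll": 0},
  {"offset": [0,0,0.1],"roll": 0},
  {"offset": [0,0,0],"roll": 0},
])

```text
t: 10.07
tool_pos: [0.4421, -0.3349, 0.0414]
orientation: [3.098, 0.517, 0.0]
force: [2.4, -5.0, -3.5]
opening: 0.0595
```

Request:
step_arm([
  {"offset": [0,0.15,0],"roll": 0},
  {"offset": [0,0,0.1],"roll": 0},
  {"offset": [0,0,0.1],"roll": 0},
  {"offset": [0,0,0],"roll": 0},
])

```text
t: 10.58
tool_pos: [0.4421, -0.3355, 0.0392]
orientation: [-3.098, -0.517, 0.001]
force: [-0.7, 2.4, -2.9]
opening: 0.0598
```

Run:
```python
from h import *
to(.4421,-.3337,.041,np.radians(18.8))
s=robot.read_state();print(s['force'],s['wrist_torque'])
```

```text
t 10.57 pos [ 0.4421 -0.3355  0.0392] az 18.96 F [-0.68  2.38 -2.91] op 0.0598 q6 0.5 tilt [-0.0009  0.001 ]
  -> offset cm [ 0.06 -0.17 -0.18] roll 0.003
[-0.67519876  2.38345808 -2.91326507] [0.16997554 0.07636363 0.09356481]
```

Request:
step_arm([
  {"offset": [0,0,0.1],"roll": 0},
  {"offset": [0,0,0.05],"roll": 0},
  {"offset": [0,0,0],"roll": 0},
])

```text
t: 10.95
tool_pos: [0.4425, -0.336, 0.0382]
orientation: [-3.099, -0.517, 0.0]
force: [-2.2, 1.7, -0.8]
opening: 0.0599
```

Request:
step_arm([
  {"offset": [0,0,0],"roll": 0},
  {"offset": [0,0,0],"roll": 0},
  {"offset": [0,0,0],"roll": 0},
], fingers=7.2)

```text
t: 11.32
tool_pos: [0.4428, -0.3365, 0.0385]
orientation: [3.098, 0.517, 0.001]
force: [0.6, -0.3, -0.1]
opening: 0.072
```

Request:
step_arm([
  {"offset": [0,0,-1.5],"roll": 0},
  {"offset": [0,0,-3],"roll": 0},
  {"offset": [0,0,-5],"roll": 0},
  {"offset": [0,0,-5],"roll": 0},
  {"offset": [0,0,-3.5],"roll": 0},
  {"offset": [0,0,0],"roll": 0},
])

```text
t: 12.08
tool_pos: [0.4443, -0.3377, 0.2237]
orientation: [3.092, 0.516, 0.008]
force: [0.8, -0.5, 0.0]
opening: 0.0721
```

Run:
```python
from h import *
to(.48,-.32,.2,np.radians(18.8))
hs=lambda p:cv2.cvtColor(p['pixels'],cv2.COLOR_RGB2HSV)
for c in('wrist','side'):
    p=shot(c,c+'7.png');w=c=='wrist'
    print(c,'pocket',[(round(float(d['score']),2),np.round(d['xy']).tolist(),np.round(at(p,d['xy'],.033,w),4)[:2].tolist()) for d in cams.pinpoint(p,'pocket')])
    for d in cams.silhouettes(p,'stone')[:2]+[{'xy':0,'mask':cv2.inRange(hs(p),(3,140,90),(17,255,255))>0}]:
        m=(d['mask']&(cv2.inRange(hs(p),(3,100,40),(20,255,255))>0)).astype(np.uint8)
        for k in cv2.findContours(m,0,2)[0]:
            if cv2.contourArea(k)<400: continue
            q=np.array([at(p,v[0],.063,w)[:2] for v in k],np.float32);r=cv2.minAreaRect(q);print(c,d['xy'],np.round(r[0],4),np.round(r[1],4),r[2])
    if w:
        x,y,az=.4705,-.324,np.radians(18.8);co,s=np.cos(az),np.sin(az);I=p['pixels'][:,:,::-1].copy()
        for hx,hy,z,col in[(.118,.05,.01,(0,255,255)),(.09,.03,.063,(0,255,0)),(.092,.032,.039,(255,0,0))]:
            pts=[proj(p,(x+co*u-s*v,y+s*u+co*v,z),True) for u,v in((-hx,-hy),(hx,-hy),(hx,hy),(-hx,hy))]
            cv2.polylines(I,[np.int32(np.round(pts))],True,col,1)
        cv2.imwrite('pics/c7.png',I)
```

```text
t 12.07 pos [ 0.4443 -0.3377  0.2237] az 18.95 F [ 0.81 -0.48  0.02] op 0.0721 q6 0.5 tilt [ 0.0063 -0.0057]
  -> offset cm [ 3.95 -0.53  2.38] roll 0.003
wrist pocket [(0.43, [61.0, 22.0], [0.5687, 0.0213])]
wrist [238.3, 412.9] [ 0.1846 -0.3073] [0.0666 0.0488] 14.965380668640137
wrist [320.4, 181.4] [ 0.4718 -0.3252] [0.1779 0.0599] 18.67795181274414
wrist 0 [ 0.1843 -0.3063] [0.068  0.0464] 12.123326301574707
wrist 0 [ 0.4718 -0.3251] [0.1779 0.0593] 18.709548950195312
side pocket [(0.69, [322.0, 169.0], [0.4736, -0.3246])]
side [323.0, 164.5] [ 0.4715 -0.3141] [0.1826 0.0781] 18.537511825561523
side [433.7, 190.1] [ 0.2077 -0.2424] [0.1797 0.073 ] 14.827020645141602
side 0 [0.4737 0.2229] [0.049  0.1135] 4.445704936981201
side 0 [ 0.3521 -0.1147] [0.0595 0.0775] 66.80955505371094
side 0 [ 0.2059 -0.2442] [0.1751 0.0698] 14.541925430297852
side 0 [ 0.4704 -0.3148] [0.1815 0.0768] 18.32744026184082
side 0 [ 1.1697 -0.7595] [0.453  0.0923] 1.4532480239868164
side 0 [ 0.1134 -0.9204] [0.5731 0.4395] 0.002676652744412422
```

View pics/c7.png

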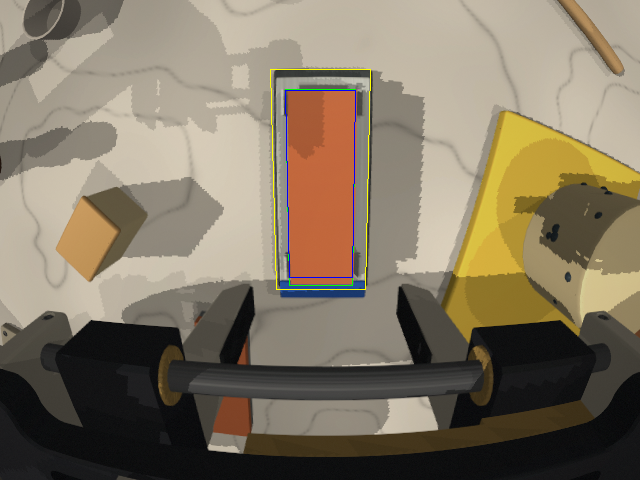

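The wrist view shows the stone seated square: its orange top covers (287–356, 90–280) and lies on the pocket model. It measures (0.4718, -0.3252) at 18.7°. Now to the lapper.

Request:
step_arm([
  {"offset": [1.2,-2.7,0],"roll": 0},
  {"offset": [2.4,-5.4,0],"roll": 0},
  {"offset": [2.4,-5.4,0],"roll": 0},
  {"offset": [2.4,-5.4,0],"roll": 0},
  {"offset": [2.4,-5.4,0],"roll": 0},
  {"offset": [2.4,-5.4,0],"roll": 0},
  {"offset": [2.4,-5.4,0],"roll": 0},
  {"offset": [2.4,-5.4,0],"roll": 0},
  {"offset": [2.4,-5.4,0],"roll": 0},
  {"offset": [2.4,-5.4,0],"roll": 0},
  {"offset": [2.4,-5.4,0],"roll": 0},
  {"offset": [1.2,-2.7,0],"roll": 0},
], fingers=4.4)

```text
t: 13.88
tool_pos: [0.4981, 0.3141, 0.2166]
orientation: [3.098, 0.521, -0.003]
force: [-0.2, -0.6, -1.0]
opening: 0.0439
```

Request:
step_arm([
  {"offset": [0,0,0],"roll": -0.181},
  {"offset": [0,0,0],"roll": -0.181},
  {"offset": [0,0,0],"roll": -0.181},
  {"offset": [0,0,0],"roll": -0.181},
  {"offset": [0,0,0],"roll": -0.181},
  {"offset": [0,0,0],"roll": -0.181},
  {"offset": [0,0,0],"roll": -0.181},
  {"offset": [0,0,0],"roll": -0.181},
  {"offset": [0,0,0],"roll": -0.181},
  {"offset": [0,0,0],"roll": -0.181},
  {"offset": [0,0,0],"roll": -0.181},
  {"offset": [0,0,0],"roll": -0.181},
])

```text
t: 15.38
tool_pos: [0.4987, 0.3111, 0.2168]
orientation: [-0.977, -2.984, 0.002]
force: [-0.7, -0.7, 0.3]
opening: 0.0441
```

Run:
```python
from h import *
to(.5035,.3113,.15,np.radians(143.5))
p=shot('wrist','w8.png');hsv=cv2.cvtColor(p['pixels'],cv2.COLOR_RGB2HSV)
m=cv2.inRange(hsv,(0,150,60),(4,255,255))|cv2.inRange(hsv,(172,150,60),(180,255,255))
for z,mm,n in[(.064,m,'red')]+[(z,d['mask'].astype(np.uint8),k) for k,z in(('lapper',.026),('tray',.014)) for d in cams.silhouettes(p,k)[:2]]:
    for k in cv2.findContours(mm,0,2)[0]:
        if cv2.contourArea(k)<150: continue
        q=np.array([at(p,v[0],z,True)[:2] for v in k],np.float32);r=cv2.minAreaRect(q);print(n,k.mean(0).round(),np.round(r[0],4),np.round(r[1],4),round(r[2],1))
print([(d['xy'],d['score'],at(p,d['xy'],0,True)) for d in cams.pinpoint(p,'tin')])
```

```text
t 15.38 pos [0.4987 0.3111 0.2168] az 143.74 F [-0.67 -0.73  0.28] op 0.0441 q6 -0.47 tilt [-0.002 -0.001]
  -> offset cm [-0.39  0.31  6.68] roll 0.004
red [[333. 215.]] [0.5008 0.3161] [0.0235 0.0722] 53.1
lapper [[333. 231.]] [0.5052 0.3125] [0.0546 0.089 ] 52.8
tray [[335. 202.]] [0.4982 0.3218] [0.1011 0.1417] 58.9
tray [[379. 418.]] [0.7623 0.205 ] [0.0474 0.0741] 62.7
[([243.1, 238.1], 0.96, array([0.46979637, 0.22106886, 0.        ]))]
```

View pics/w8.png

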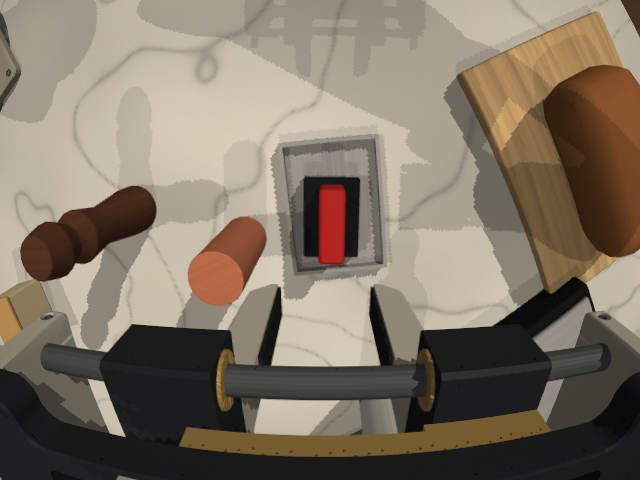

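The wrist view shows the handle at (333,222) in the tray, with the tin at (240,260) on the left. I'll stay high enough (TCP at about 43 mm) that the gripper body passes over the 120 mm tin.

Request:
step_arm([
  {"offset": [-0.1,0.4,4],"roll": 0.004},
  {"offset": [0,0,5],"roll": 0},
  {"offset": [0,0,4],"roll": 0},
  {"offset": [0,0,1.4],"roll": 0},
  {"offset": [0,0,0],"roll": 0},
  {"offset": [0,0,0],"roll": 0},
])

```text
t: 16.32
tool_pos: [0.5039, 0.3148, 0.0765]
orientation: [0.993, 2.978, 0.004]
force: [-0.1, 0.6, 0.0]
opening: 0.044
```

Run:
```python
from h import *
to(.502,.3137,.043,np.radians(143.3))
```

```text
t 16.32 pos [0.5039 0.3148 0.0765] az 143.12 F [-0.09  0.62  0.03] op 0.044 q6 -0.46 tilt [0.003  0.0015]
  -> offset cm [ 0.09 -0.21  3.35] roll -0.003
```

Request:
step_arm([
  {"offset": [0.1,-0.2,1.2],"roll": 0},
  {"offset": [0,0,1.2],"roll": 0},
  {"offset": [0,0,0.6],"roll": 0},
  {"offset": [0,0,0.2],"roll": 0},
  {"offset": [0,0,0],"roll": 0},
  {"offset": [0,0,0],"roll": 0},
])

```text
t: 17.08
tool_pos: [0.5007, 0.3132, 0.0425]
orientation: [0.992, 2.98, 0.001]
force: [0.1, -0.3, -0.3]
opening: 0.0438
```

Run:
```python
from h import *
to(.502,.3137,.043,np.radians(143.3))
```

```text
t 17.07 pos [0.5007 0.3132 0.0425] az 143.17 F [ 0.14 -0.32 -0.34] op 0.0438 q6 -0.46 tilt [0.0006 0.0003]
  -> offset cm [-0.07  0.12 -0.05] roll -0.002
```

Request:
step_arm([
  {"offset": [0,0,0],"roll": 0},
  {"offset": [0,0,0],"roll": 0},
  {"offset": [0,0,0],"roll": 0},
  {"offset": [0,0,0],"roll": 0},
], fingers=1.8, grip_force=45)

```text
t: 17.58
tool_pos: [0.5007, 0.3133, 0.0424]
orientation: [0.992, 2.98, 0.001]
force: [0.2, 1.3, 1.0]
opening: 0.0237
```

Request:
step_arm([
  {"offset": [0,0,-1],"roll": 0},
  {"offset": [0,0,-2],"roll": 0},
  {"offset": [0,0,-4],"roll": 0},
  {"offset": [0,0,-5],"roll": 0},
  {"offset": [0,0,-4],"roll": 0},
  {"offset": [0,0,0],"roll": 0},
])

```text
t: 18.32
tool_pos: [0.5029, 0.3143, 0.2084]
orientation: [0.99, 2.974, 0.011]
force: [0.2, 0.8, -2.5]
opening: 0.0236
```

Run:
```python
from h import *
to(.502,.3137,.043,np.radians(143.3))
p=shot('wrist','w9.png')
for d in cams.silhouettes(p,'lapper')[:2]: print(d['score'],d['xy'])
```

```text
t 18.32 pos [0.5029 0.3143 0.2084] az 143.17 F [ 0.18  0.8  -2.52] op 0.0236 q6 -0.46 tilt [0.0084 0.0043]
  -> offset cm [ 0.11 -0.24 16.54] roll -0.002
0.8 [322.8, 267.8]
```

Request:
step_arm([
  {"offset": [0,0,0],"roll": 0.181},
  {"offset": [0,0,0],"roll": 0.181},
  {"offset": [0,0,0],"roll": 0.181},
  {"offset": [0,0,0],"roll": 0.181},
  {"offset": [0,0,0],"roll": 0.181},
  {"offset": [0,0,0],"roll": 0.181},
  {"offset": [0,0,0],"roll": 0.181},
  {"offset": [0,0,0],"roll": 0.181},
  {"offset": [0,0,0],"roll": 0.181},
  {"offset": [0,0,0],"roll": 0.181},
  {"offset": [0,0,0],"roll": 0.181},
  {"offset": [0,0,0],"roll": 0.181},
])

```text
t: 19.92
tool_pos: [0.499, 0.3123, 0.1994]
orientation: [3.1, 0.502, -0.007]
force: [-0.2, -0.5, -2.9]
opening: 0.0234
```

Request:
step_arm([
  {"offset": [-1.3,2.7,0],"roll": 0},
  {"offset": [-2.6,5.4,0],"roll": 0},
  {"offset": [-2.6,5.4,0],"roll": 0},
  {"offset": [-2.6,5.4,0],"roll": 0},
  {"offset": [-2.6,5.4,0],"roll": 0},
  {"offset": [-2.6,5.4,0],"roll": 0},
  {"offset": [-2.6,5.4,0],"roll": 0},
  {"offset": [-2.6,5.4,0],"roll": 0},
  {"offset": [-2.6,5.4,0],"roll": 0},
  {"offset": [-2.6,5.4,0],"roll": 0},
  {"offset": [-2.6,5.4,0],"roll": 0},
  {"offset": [-1.0,2.7,0],"roll": 0},
])

```text
t: 21.42
tool_pos: [0.4209, -0.3423, 0.1996]
orientation: [-3.098, -0.506, 0.004]
force: [-0.2, 0.1, -3.6]
opening: 0.0237
```

Request:
step_arm([
  {"offset": [0,0,1.5],"roll": 0},
  {"offset": [0,0,2.5],"roll": 0},
  {"offset": [0,0,1.5],"roll": 0},
  {"offset": [0,0,0],"roll": 0},
  {"offset": [0,0,0],"roll": 0},
])

```text
t: 22.05
tool_pos: [0.4235, -0.3401, 0.1477]
orientation: [3.099, 0.512, 0.001]
force: [0.3, -0.8, -1.4]
opening: 0.0236
```

Run:
```python
from h import *
to(.4260,-.3402,.1125,np.radians(18.75))
p=shot('side','s10.png');P=shot('top')
im=[]
s=robot.read_state();x,y=s['tool_pos'][:2];z0=s['tool_pos'][2]-.0385
M=R.from_rotvec(s['orientation']).as_matrix();az=np.arctan2(M[1,0],M[0,0]);c,sn=np.cos(az),np.sin(az)
for q,(a,b,w,h) in((p,(260,80,125,120)),):
    f=6;I=cv2.resize(q['pixels'][b:b+h,a:a+w,::-1].copy(),None,fx=f,fy=f*.8,interpolation=2)
    for hx,hy,z,col in[(.04,.0275,z0,(0,255,0)),(.04,.0275,z0+.022,(255,255,0))]:
        pts=[((proj(q,(x+c*u-sn*v,y+sn*u+c*v,z))-(a,b)+.5)*f-.5)*[1,.8] for u,v in((-hx,-hy),(hx,-hy),(hx,hy),(-hx,hy))]
        cv2.polylines(I,[np.int32(np.round(pts))],True,col,1)
    cv2.imwrite('pics/c10.png',I)
```

```text
t 22.05 pos [ 0.4235 -0.3401  0.1477] az 18.76 F [ 0.28 -0.83 -1.36] op 0.0236 q6 0.47 tilt [ 0.0005 -0.0003]
  -> offset cm [0.24 0.09 3.52] roll 0.0
```

View pics/c10.png

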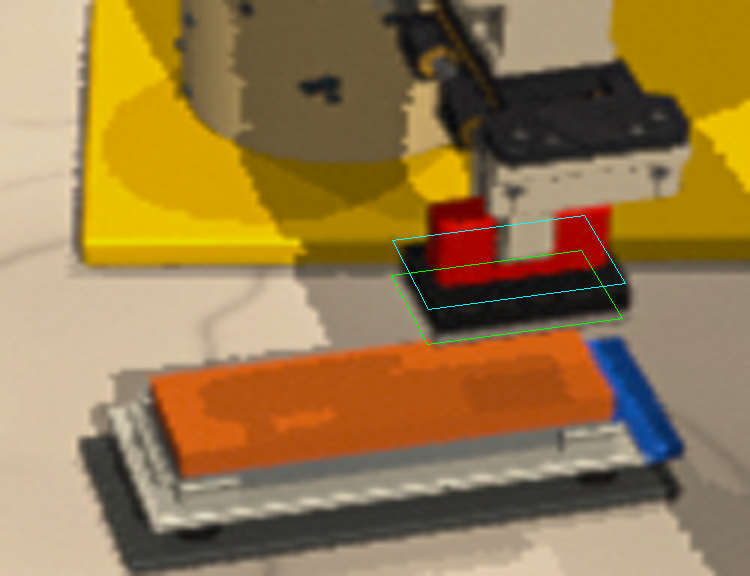

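The side view shows the block held flat and parallel over the blue end. Its lower edge runs (435,335) to (628,305), against the model's (430,345) to (622,318). I'm lowering it.

Request:
step_arm([
  {"offset": [0.2,0.1,1.5],"roll": 0},
  {"offset": [0,0,1.5],"roll": 0},
  {"offset": [0,0,0.9],"roll": 0},
  {"offset": [0,0,0],"roll": 0},
  {"offset": [0,0,0],"roll": 0},
  {"offset": [0,0,0],"roll": 0},
])

```text
t: 22.9
tool_pos: [0.4256, -0.341, 0.1088]
orientation: [3.099, 0.511, 0.001]
force: [-0.2, -0.2, -3.1]
opening: 0.0236
```

Run:
```python
from h import *
for i in range(4):
    shot('wrist') if i else 0
    to(.4260,-.3402,.102,np.radians(18.75))
```

```text
t 22.9 pos [ 0.4256 -0.341   0.1088] az 18.72 F [-0.23 -0.19 -3.08] op 0.0236 q6 0.47 tilt [ 0.0009 -0.0008]
  -> offset cm [ 0.06 -0.07  0.68] roll -0.001
t 22.95 pos [ 0.4256 -0.341   0.1088] az 18.72 F [-0.6  -0.3  -2.06] op 0.0236 q6 0.47 tilt [ 0.0008 -0.0008]
  -> offset cm [ 0.06 -0.06  0.68] roll -0.0
t 23.0 pos [ 0.4256 -0.341   0.1087] az 18.72 F [-0.55 -0.92 -2.36] op 0.0236 q6 0.47 tilt [ 0.0008 -0.0007]
  -> offset cm [ 0.06 -0.06  0.67] roll -0.0
t 23.05 pos [ 0.4255 -0.3409  0.1086] az 18.72 F [ 0.26 -0.04 -2.08] op 0.0237 q6 0.47 tilt [ 0.0005 -0.0005]
  -> offset cm [ 0.07 -0.05  0.66] roll -0.0
```

Request:
step_arm([
  {"offset": [0,0,0.25],"roll": 0},
  {"offset": [0,0,0.25],"roll": 0},
  {"offset": [0,0,0.2],"roll": 0},
  {"offset": [0,0,0.2],"roll": 0},
  {"offset": [0,0,0.1],"roll": 0},
  {"offset": [0,0,0],"roll": 0},
  {"offset": [0,0,0],"roll": 0},
])

```text
t: 23.92
tool_pos: [0.4254, -0.3407, 0.0984]
orientation: [3.1, 0.511, 0.0]
force: [-1.0, 1.3, 0.7]
opening: 0.0237
```

Run:
```python
from h import *
for i in range(3):
    shot('wrist') if i else 0
    to(.4260,-.3402,.096,np.radians(18.75))
```

```text
t 23.93 pos [ 0.4254 -0.3407  0.0984] az 18.72 F [-1.03  1.33  0.67] op 0.0237 q6 0.47 tilt [ 0.0001 -0.0001]
  -> offset cm [ 0.08 -0.03  0.24] roll -0.0
t 23.98 pos [ 0.4254 -0.3407  0.0983] az 18.73 F [-1.17  1.48  0.67] op 0.0237 q6 0.47 tilt [ 0.0002 -0.0002]
  -> offset cm [ 0.08 -0.03  0.23] roll -0.0
t 24.02 pos [ 0.4253 -0.3407  0.0983] az 18.72 F [-1.43  1.26  1.67] op 0.0238 q6 0.47 tilt [ 0.0002 -0.0001]
  -> offset cm [ 0.08 -0.03  0.23] roll -0.0
```

Request:
step_arm([
  {"offset": [0,0,0.15],"roll": 0},
  {"offset": [0,0,0.15],"roll": 0},
  {"offset": [0,0,0.05],"roll": 0},
  {"offset": [0,0,0],"roll": 0},
  {"offset": [0,0,0],"roll": 0},
])

```text
t: 24.65
tool_pos: [0.4254, -0.3408, 0.0951]
orientation: [3.099, 0.511, 0.0]
force: [-1.9, 2.3, 5.7]
opening: 0.024
```

Run:
```python
from h import *
for i in range(3):
    shot('wrist') if i else 0
    to(.4715+.048*.947,-.3248+.048*.3214,.096,np.radians(18.75))
```

```text
t 24.65 pos [ 0.4254 -0.3408  0.0951] az 18.73 F [-1.95  2.26  5.67] op 0.024 q6 0.47 tilt [ 0.0003 -0.0003]
  -> offset cm [ 9.68 -0.04 -0.09] roll -0.0
t 24.7 pos [ 0.4254 -0.3408  0.0951] az 18.72 F [-2.67  2.37  5.86] op 0.0238 q6 0.47 tilt [ 0.0003 -0.0003]
  -> offset cm [ 9.68 -0.04 -0.09] roll -0.0
t 24.75 pos [ 0.4254 -0.3408  0.0951] az 18.72 F [-2.39  2.03  6.03] op 0.0235 q6 0.47 tilt [ 0.0003 -0.0004]
  -> offset cm [ 9.68 -0.04 -0.09] roll -0.0
```

Request:
step_arm([
  {"offset": [0.4,0,0],"roll": 0},
  {"offset": [0.5,0,0],"roll": 0},
  {"offset": [0.5,0,0],"roll": 0},
  {"offset": [0.5,0,0],"roll": 0},
  {"offset": [0.5,0,0],"roll": 0},
])

```text
t: 25.38
tool_pos: [0.4481, -0.334, 0.0953]
orientation: [3.098, 0.51, -0.0]
force: [-3.9, -1.9, 5.3]
opening: 0.0239
```

Request:
step_arm([
  {"offset": [0.5,0,0],"roll": 0},
  {"offset": [0.5,0,0],"roll": 0},
  {"offset": [0.5,0,0],"roll": 0},
  {"offset": [0.5,0,0],"roll": 0},
  {"offset": [0.5,0,0],"roll": 0},
  {"offset": [0.5,0,0],"roll": 0},
])

```text
t: 26.12
tool_pos: [0.4765, -0.3243, 0.0953]
orientation: [3.098, 0.51, -0.0]
force: [-3.4, -1.1, 6.2]
opening: 0.0238
```

Request:
step_arm([
  {"offset": [0.5,0,0],"roll": 0},
  {"offset": [0.5,0,0],"roll": 0},
  {"offset": [0.5,0,0],"roll": 0},
  {"offset": [0.5,0,0],"roll": 0},
  {"offset": [0.5,0,0],"roll": 0},
  {"offset": [0.5,0,0],"roll": 0},
  {"offset": [0.5,0,0],"roll": 0},
  {"offset": [0.5,0,0],"roll": 0},
  {"offset": [0.4,0,0],"roll": 0},
  {"offset": [0,0,0],"roll": 0},
  {"offset": [0,0,0],"roll": 0},
  {"offset": [0,0,0],"roll": 0},
])

```text
t: 27.62
tool_pos: [0.5186, -0.31, 0.0954]
orientation: [3.098, 0.511, 0.002]
force: [-1.0, -1.4, 5.0]
opening: 0.0237
```

Run:
```python
from h import *
to(.4715+.050*.947,-.3248+.050*.3214,.2,np.radians(18.75))
```

```text
t 27.62 pos [ 0.5186 -0.31    0.0954] az 18.72 F [-1.   -1.38  4.99] op 0.0237 q6 0.62 tilt [ 0.0012 -0.0016]
  -> offset cm [  0.07  -0.1  -10.46] roll -0.001
```

Request:
step_arm([
  {"offset": [0,0,-0.3],"roll": 0},
  {"offset": [0,0,-0.4],"roll": 0},
  {"offset": [0,0,-0.5],"roll": 0},
  {"offset": [0,0,-1.5],"roll": 0},
  {"offset": [0,0,-3],"roll": 0},
  {"offset": [0,0,-4],"roll": 0},
  {"offset": [0,0,-1.3],"roll": 0},
  {"offset": [0,0,0],"roll": 0},
])

```text
t: 28.62
tool_pos: [0.5187, -0.3095, 0.2057]
orientation: [3.098, 0.511, 0.002]
force: [-0.0, -0.1, -2.7]
opening: 0.0233
```

Request:
step_arm([
  {"offset": [0.8,-2.7,0],"roll": 0},
  {"offset": [1.66,-5.4,0],"roll": 0},
  {"offset": [1.66,-5.4,0],"roll": 0},
  {"offset": [1.66,-5.4,0],"roll": 0},
  {"offset": [1.66,-5.4,0],"roll": 0},
  {"offset": [1.66,-5.4,0],"roll": 0},
  {"offset": [1.66,-5.4,0],"roll": 0},
  {"offset": [1.66,-5.4,0],"roll": 0},
  {"offset": [1.66,-5.4,0],"roll": 0},
  {"offset": [1.66,-5.4,0],"roll": 0},
  {"offset": [1.66,-5.4,0],"roll": 0},
  {"offset": [0.8,-2.7,0],"roll": 0},
])

```text
t: 30.12
tool_pos: [0.4979, 0.3141, 0.2018]
orientation: [3.099, 0.515, -0.006]
force: [-0.1, -0.2, -2.0]
opening: 0.0235
```

Request:
step_arm([
  {"offset": [0,0,0],"roll": -0.181},
  {"offset": [0,0,0],"roll": -0.181},
  {"offset": [0,0,0],"roll": -0.181},
  {"offset": [0,0,0],"roll": -0.181},
  {"offset": [0,0,0],"roll": -0.181},
  {"offset": [0,0,0],"roll": -0.181},
  {"offset": [0,0,0],"roll": -0.181},
  {"offset": [0,0,0],"roll": -0.181},
  {"offset": [0,0,0],"roll": -0.181},
  {"offset": [0,0,0],"roll": -0.181},
  {"offset": [0,0,0],"roll": -0.181},
  {"offset": [0,0,0],"roll": -0.181},
])

```text
t: 31.62
tool_pos: [0.4986, 0.3112, 0.2018]
orientation: [-0.983, -2.981, 0.004]
force: [-1.3, 0.7, -3.0]
opening: 0.0238
```

Run:
```python
from h import *
to(.5007,.3133,.0425,np.radians(143.2))
```

```text
t 31.62 pos [0.4986 0.3112 0.2018] az 143.51 F [-1.32  0.69 -3.02] op 0.0238 q6 -0.46 tilt [-0.0035 -0.0018]
  -> offset cm [-0.07  0.35 15.93] roll 0.005
```

Request:
step_arm([
  {"offset": [-0.1,0.35,3],"roll": 0.005},
  {"offset": [0,0,5],"roll": 0},
  {"offset": [0,0,4],"roll": 0},
  {"offset": [0,0,1.5],"roll": 0},
  {"offset": [0,0,0.7],"roll": 0},
  {"offset": [0,0,0],"roll": 0},
  {"offset": [0,0,0],"roll": 0},
  {"offset": [0,0,0],"roll": 0},
])

```text
t: 32.62
tool_pos: [0.5036, 0.3145, 0.0642]
orientation: [0.999, 2.977, 0.003]
force: [0.9, 0.2, -2.5]
opening: 0.0239
```

Run:
```python
from h import *
to(.5007,.3133,.0425,np.radians(143.2))
```

```text
t 32.62 pos [0.5036 0.3145 0.0642] az 142.89 F [ 0.9   0.18 -2.53] op 0.0239 q6 -0.45 tilt [0.0022 0.0011]
  -> offset cm [ 0.16 -0.28  2.17] roll -0.005
```

Request:
step_arm([
  {"offset": [0.1,-0.2,0.4],"roll": 0},
  {"offset": [0,0,0.4],"roll": 0},
  {"offset": [0,0,0.3],"roll": 0},
  {"offset": [0,0,0.3],"roll": 0},
  {"offset": [0,0,0.2],"roll": 0},
  {"offset": [0,0,0.15],"roll": 0},
  {"offset": [0,0,0],"roll": 0},
  {"offset": [0,0,0],"roll": 0},
])

```text
t: 33.62
tool_pos: [0.5008, 0.313, 0.0453]
orientation: [1.0, 2.978, 0.0]
force: [-0.4, 1.9, -2.6]
opening: 0.0236
```

Request:
step_arm([
  {"offset": [0,0,0.1],"roll": 0},
  {"offset": [0,0,0.1],"roll": 0},
  {"offset": [0,0,0.05],"roll": 0},
  {"offset": [0,0,0],"roll": 0},
  {"offset": [0,0,0],"roll": 0},
])

```text
t: 34.25
tool_pos: [0.5007, 0.313, 0.0427]
orientation: [1.0, 2.978, -0.0]
force: [-0.5, -0.6, -2.4]
opening: 0.0239
```

Request:
step_arm([
  {"offset": [0,0,0.05],"roll": 0},
  {"offset": [0,0,0.05],"roll": 0},
  {"offset": [0,0,0],"roll": 0},
  {"offset": [0,0,0],"roll": 0},
])

```text
t: 34.75
tool_pos: [0.5008, 0.3131, 0.0424]
orientation: [1.0, 2.978, 0.0]
force: [-3.8, -1.3, 6.2]
opening: 0.0238
```

Request:
step_arm([
  {"offset": [0,0,-0.05],"roll": 0},
  {"offset": [0,0,0],"roll": 0},
])

```text
t: 35.0
tool_pos: [0.5008, 0.3131, 0.0424]
orientation: [1.0, 2.978, 0.0]
force: [-2.3, -1.3, 2.7]
opening: 0.0233
```

Request:
step_arm([
  {"offset": [0,0,0],"roll": 0},
  {"offset": [0,0,0],"roll": 0},
  {"offset": [0,0,0],"roll": 0},
  {"offset": [0,0,0],"roll": 0},
], fingers=4.4)

```text
t: 35.5
tool_pos: [0.5007, 0.313, 0.0421]
orientation: [1.0, 2.978, 0.0]
force: [-0.0, -0.2, 0.7]
opening: 0.0441
```

Request:
step_arm([
  {"offset": [0,0,-1],"roll": 0},
  {"offset": [0,0,-2],"roll": 0},
  {"offset": [0,0,-4],"roll": 0},
  {"offset": [0,0,-5],"roll": 0},
  {"offset": [0,0,-4],"roll": 0},
  {"offset": [0,0,0],"roll": 0},
  {"offset": [0,0,0],"roll": 0},
])

```text
t: 36.38
tool_pos: [0.5007, 0.313, 0.2029]
orientation: [1.0, 2.978, 0.001]
force: [-0.6, -0.1, 0.2]
opening: 0.044
```

Run:
```python
from h import *
to(.5007,.3133,.0425,np.radians(143.2))
def rc(p,m,z,w,n):
    for k in cv2.findContours(m.astype(np.uint8),0,2)[0]:
        if cv2.contourArea(k)<300: continue
        q=np.array([at(p,v[0],z,w)[:2] for v in k],np.float32);r=cv2.minAreaRect(q);print(n,np.round(r[0],4),np.round(r[1],4),round(r[2],1))
p=shot('wrist','w12.png')
for k,z in(('lapper',.026),('tray',.014)):
    for d in cams.silhouettes(p,k)[:1]: rc(p,d['mask'],z,True,'wrist '+k)
p=shot('top','t12.png')
for k,z in(('stone',.063),('lapper',.026),('tray',.014)):
    for d in cams.silhouettes(p,k)[:2]: rc(p,d['mask'],z,False,'top '+k)
S=shot('side')
for n in('ramekin','mill','cheese','wine','jar','tin'):
    print(n,[(c,[np.round(at(q,d['xy'],0)[:2],3).tolist() for d in cams.pinpoint(q,n)[:1]]) for c,q in(('top',p),('side',S))])
cv2.imwrite('pics/c12.png',np.hstack([cv2.imread('pics/w12.png')[120:400,140:540],S['pixels'][120:400,180:580,::-1]]))
```

```text
t 36.38 pos [0.5007 0.313  0.2029] az 142.88 F [-0.58 -0.13  0.17] op 0.044 q6 -0.45 tilt [0.0009 0.0005]
  -> offset cm [ 0.03  0.   16.04] roll -0.005
wrist lapper [0.5052 0.3097] [0.0539 0.0895] 52.8
top stone [ 0.2077 -0.2787] [0.1797 0.0655] 15.3
top stone [ 0.4699 -0.3228] [0.1788 0.0662] 19.1
top lapper [0.5007 0.3057] [0.0636 0.0833] 53.8
top tray [0.4612 0.3235] [0.0761 0.075 ] 60.4
top tray [0.5293 0.2995] [0.1067 0.0698] 63.8
ramekin [('top', [[0.47, 0.228]]), ('side', [])]
mill [('top', [[0.355, 0.138]]), ('side', [[0.376, 0.141]])]
cheese [('top', [[0.353, -0.113]]), ('side', [[0.357, -0.106]])]
wine [('top', [[0.724, 0.233]]), ('side', [[0.735, 0.239]])]
jar [('top', [[0.719, -0.256]]), ('side', [[0.728, -0.258]])]
tin [('top', [[0.479, 0.222]]), ('side', [[0.471, 0.222]])]
```

View pics/c12.png

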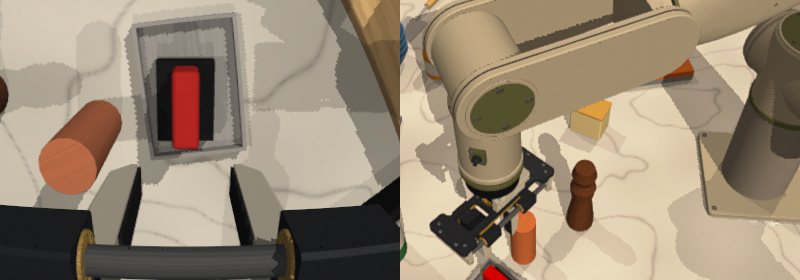

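The view shows the block flat inside the tray, with the handle at (185,108) in the left crop. The tin stands untouched and the gripper is clear. Handing in.

```bash
python3 -c "
from h import *
print(robot.close_job())"
```

```text
the job is handed in; nothing more can be done
None
```

The stone is in the holder's pocket, the stroke is done, the lapping block is back in its tray, and the job was handed in at about 36 s. The hand-in gives no verdict.

- **Stone:** It caught on a pocket lead-in on the way down. I shifted it about 3 mm sideways and it went in. After release it measured within about 2 mm of the pocket centre and 0.1° of the pocket's angle. The last top view put it within about 3 mm of that measurement.
- **Stroke:** One pass from about −48 mm (blue end) to +48 mm at 4 cm/s. The wrist force, with the block's weight allowed for, stood for about 7.4–8.7 N at the points I checked. I did not read it continuously.
- **Block:** It rests flat in the tray, about 12 mm from the tray's centre. I pressed it onto the tray floor with about 9 N before backing off and releasing it.
- **Bystanders:** Mill, cheese, wine, jar and tin showed no movement beyond camera error (about 10 mm).
- **Not confirmed:** In the last check the ramekin detector pointed at the tin in the top view and found nothing in the side view, so the ramekin's final position is not confirmed. The wrist view before the grasp showed the fingers clear of it, and nothing went near it after the stone was lifted.

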